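# Clear the finished sample cell from a photometer into the wire basket

### The arm

A 6-joint arm with a two-finger parallel gripper is mounted at the origin on the work surface. World frame = base frame: x ahead of the robot, y to its left, z up, the work surface at z = 0. Lengths are in m, angles in rad, forces in N, time in s.
With the tool pointing down it reaches from about 0.35 to 0.975 m from the base axis. Payload 4.9 kg.
Tool frame: the origin (TCP) lies at the very end of the fingers, on their centre line; the grasp point (between the pads) lies 19 mm behind it; z points along the fingers, y is the line along which they close (so a half turn about z gives the same grasp; the last joint's range is limited). The gripper opens to 85 mm and grips with 20 to 120 N. Pads are 22 mm wide; open, the fingers measure 114 mm over their backs; the gripper's body (76 mm by 85 mm) begins 54 mm behind the grasp point. The pads swing forward as they close: fully open they stand 13 mm farther back than shut.
Start: joints at [1.228, 0.053, 1.613, -0, 1.476, -0.119], TCP at [0.139, 0.609, 0.231] pointing down, gripper open.
Joint ranges: [-3.01, 3.01], [-1.01, 2.22], [0.06, 2.58], [-1.02, 4.17], [0.09, 2.62], [-3.14, 3.14]. Speed limits (rad/s): [2.57, 2.57, 3.14, 3.14, 3.14, 3.14].

### API

Orientations are given as a rotation vector (axis times angle).
In Python, from station import get_obs, get_image, get_calibration, finish_job gives the robot as it stands.
- The arm moves only by the tool servo_tool, never from a script. Its argument "increments" is a list of rows, each a list of 5 numbers: the opening, from 0 (shut) to 1 (fully open), then the shift along the tool's x, y, z in mm, then the turn about the tool's z in degrees. In form: [[jaw, tx, ty, tz, spin], ...]. A call has 1 to 12 rows; each row shifts and turns the commanded pose from where the row before left it, along the tool's axes as they then stand; what a row does not reach is not made up. A row lasts 1/8 s, in which the tool goes at most 62.5 mm and 10.7 degrees, less where a joint would pass 70% of its speed; a pose out of reach is approached as far as the arm can. A call is refused whole if a number of a shift passes 62.5 or a number of a turn 10.7, either way. A call with a gripper value outside its range is refused whole. The fingers move at their own pace and stop on an object; "force" is the grip in N (left out, the last holds). Time passes only in rows, so rows that do not move let the fingers close. It gives the time, the measured TCP pose, the force, the opening and the grip force at its end, in the units of the state.
- get_obs(): the state, without advancing time (a new reading comes with each control period).
- get_image(name): name is "side" or "top"; returns the picture (400x640x3 uint8, red, green, blue); there is no depth.
- get_calibration(name): a dict with "fx", "fy", "cx", "cy" (pixels), "dist_coeffs" ([k1, k2, p1, p2, k3] as OpenCV has them; the pictures are not rectified), "R" (3x3) and "t" (3): a world point X has camera coordinates R X + t. Camera axes: x right, y down, z forward; pixel columns grow to the right and rows downward; lengths in m; the calibration is good to about 2 mm. A picture is of the moment at which its call begins. get_calibration takes no time and is no camera call.
- finish_job(): hands the job in; it is judged then, once.
The state is a dict: "t": time; "q": joint angles; "dq": joint speeds; "effort": joint torques, N m; "tool_pos": TCP position; "tool_rot": TCP orientation; "contact_force": force on the tool from outside, world axes, zero at the start; "wrist_torque": the same for the moment, N m; "opening": finger opening in m; "grip_force": force on a finger pad.
Only numpy, scipy, OpenCV 4.12 (cv2) and the standard library are available. Lean on these libraries where they do the work, as an engineer would, in place of code of your own. Each camera call takes 0.05 s, during which the arm holds its last target. There are 200 camera calls.

### The job

The measurement is finished: open the photometer's hood by its tab, take out the square glass cell and drop it into the wire basket with the other used cells, bringing it down to the basket's mouth before letting go because it is glass. Leave the round reference vial in its well, then close the hood fully again, without tipping over the basket or the plain box beside it.

Things in the scene. Friction and masses are not known exactly. Their poses are not given: they have to be found in the camera images.
- photometer: Fixed bench photometer: cream housing on a black foot, x -100 to +160, y -110 to +110 mm from its origin (on the bench); -x is its front. Flat deck at z = 100 mm (side cheeks 104 mm). Two square wells, 27 mm wide, 30 mm deep (floor z = 70 mm), at x = -40, y = -38 and +38 mm: one holds the square sample cell, the other the round vial, either way round, both under the hood.
- hood (a joint): Angle of the black hood about its hinge, rad: 0 closed, up to 1.9 open (thrown back). The hinge is stiff: the hood stays where it is left. It may start slightly ajar. The hood is a hollow cover 115 (x) x 150 (y) x 43 mm high, hinged at its rear lower edge.
- hood_hinge (a point): Middle of the hood's hinge line, at x = +30 mm, z = 102 mm of the photometer; the hinge line runs along the photometer's y axis.
- hood_tab (a point): Grip point on the grey tab that juts 44 mm forward from the middle of the hood's front: 16 mm wide (y), 10 mm thick (z), root 28 mm behind this point, end 16 mm in front. Hood closed, it is 143 mm in front of the hinge line and 35 mm above it. It swings with the hood; its axes are the hood's (the photometer's when closed).
- sample_cell: The square glass sample cell with white square cap: 24 x 24 mm, 62 mm tall (cap is the top 14 mm), 60 g. Origin at the centre of its underside, z along its length. It stands in one of the wells and protrudes 32 mm above the deck.
- cell_center (a point): Middle of the square sample cell, 31 mm above its underside.
- reference_vial: Round glass reference vial with white round cap, 24 mm in diameter, 62 mm tall, in the other well. Origin at the centre of its underside. Must stay there.
- wire_basket: Loose steel wire basket for used cells, open on top, outside 140 (x) x 150 (y) x 75 mm high, walls and floor 4 mm thick, 0.5 kg. Origin at the centre of its underside. Two used square cells lie in it.
- plain_box: Loose box of the same size with solid sheet walls, holding two spare cells. It is not for used cells. Origin at the centre of its underside. Basket and box may have changed places.
Things that resemble listed ones, but are neither listed nor needed, are in the scene too. What is shaped like the wire_basket but blue or pink is not meant.

How it is judged:
On the way, in this order (a step that is already met when the one before it is completed fails the run):
1. the hood is opened (more than 0.6 rad) (value of joint hood above 0.6 rad), for 0.2 s.
2. the square cell lies in the wire basket, let go (x of cell_center in the frame of wire_basket between -0.068 and 0.068 m and y of cell_center in the frame of wire_basket between -0.073 and 0.073 m and z of cell_center in the frame of wire_basket between 0 and 0.068 m and contact force between sample_cell and the fingers below 0.05 N), for 0.2 s.
At the end, for the whole second after the job is handed in: The square cell is released and at rest in the wire basket (middle inside the walls, under 68 mm above the basket's underside), the basket level within 0.1 rad, the hood closed (under 0.05 rad), the round vial still in its well (within 10 mm of its floor) (all of step 2 and linear speed of sample_cell below 0.03 m/s and angle between wire_basket's own z axis and vertical below 0.1 rad and value of joint hood below 0.05 rad and z of reference_vial in the frame of photometer below 0.08 m); the robot touches nothing.
It fails at once if the square cell is let go from well above the basket's mouth or deck (its middle higher than 150 mm over the bench, not held by the fingers) (height (world z) of cell_center above 0.15 m and contact force between sample_cell and the fingers below 0.05 N).
It fails at once if the reference vial is moved more than 20 mm (distance of reference_vial from where it was at the start of the episode above 0.02 m).
It fails at once if the basket or the plain box is knocked over (tilted more than 0.6 rad) (angle between any of wire_basket, plain_box's own z axis and vertical above 0.6 rad).
It also fails if it takes over 72 s, if anything falls off the work surface, if the arm or the gripper's body presses on something with over 40 N, if the wrist force passes 120 N, or if a joint passes its speed limit or range.

## Working session

There is one attempt and no reset: what is moved stays moved. The work goes in short steps, Python scripts to look and compute and a tool call to move; the robot and the scene stay as the last step left them, time stands still between calls to the robot, and variables do not carry over. Pictures are saved under pics/ and viewed, at most 10 in all, crops included, and the job is handed in when it is done.

Besides the shell and the picture viewer there is one more tool, called by a JSON object that holds its "api" and its "payload". servo_tool: Moves the arm, as the interface text tells. Its arguments: {"type":"object","properties":{"increments":{"type":"array"},"force":{"type":"number"}},"required":["increments"]}

```bash
mkdir -p pics
cat > h.py <<'E'
import numpy as np,cv2
from station import *
def K(n):
    c=get_calibration(n);return np.array([[c['fx'],0,c['cx']],[0,c['fy'],c['cy']],[0,0,1.]]),np.array(c['dist_coeffs'],float),np.array(c['R'],float),np.array(c['t'],float)
def ray(n,uv):
    k,d,R,t=K(n);p=cv2.undistortPoints(np.array([[uv]],float),k,d)[0,0];return -R.T@t,R.T@np.array([p[0],p[1],1])
def atz(n,uv,z):
    o,d=ray(n,uv);return o+d*(z-o[2])/d[2]
def proj(n,P):
    k,d,R,t=K(n);return cv2.projectPoints(np.array(P,float).reshape(-1,1,3),cv2.Rodrigues(R)[0],t,k,d)[0].reshape(-1,2)
def tri(uv1,uv2):
    (o,d),(p,e)=ray('top',uv1),ray('side',uv2)
    A=np.c_[d,-e];s=np.linalg.lstsq(A,p-o,rcond=None)[0];a=o+d*s[0];b=p+e*s[1];return (a+b)/2,np.linalg.norm(a-b)
def save(n,f,crop=None,s=1):
    im=get_image(n)
    if crop: x0,y0,x1,y1=crop;im=im[y0:y1,x0:x1]
    cv2.imwrite('pics/'+f,cv2.resize(im[:,:,::-1],None,fx=s,fy=s,interpolation=cv2.INTER_CUBIC))
E
python3 -c "
from h import *
save('top','t0.png',None,1.25);save('side','s0.png',None,1.25);o=get_obs();print(o['tool_pos'],o['tool_rot'],o['t'])
for n in('top','side'):print(K(n)[2:], -K(n)[2].T@K(n)[3])"
```

```text
[0.13851193 0.60887698 0.23016991] [-3.50779690e-01 -3.12148492e+00  2.88270468e-03] 0.1
(array([[ 0.00916844, -0.99969396,  0.0229765 ],
       [-0.99807412, -0.01055851, -0.06112748],
       [ 0.06135137, -0.02237181, -0.99786548]]), array([0.21982185, 0.44119739, 1.13610629])) [0.36863059 0.24982972 1.1555998 ]
(array([[ 0.92748163, -0.37365917, -0.01251583],
       [-0.22646317, -0.53485142, -0.81403218],
       [ 0.29747648,  0.75783427, -0.58068491]]), array([-0.32904212,  0.33075395,  1.27546122])) [ 6.64395390e-04 -9.12633609e-01  1.00576721e+00]
```

View pics/t0.png

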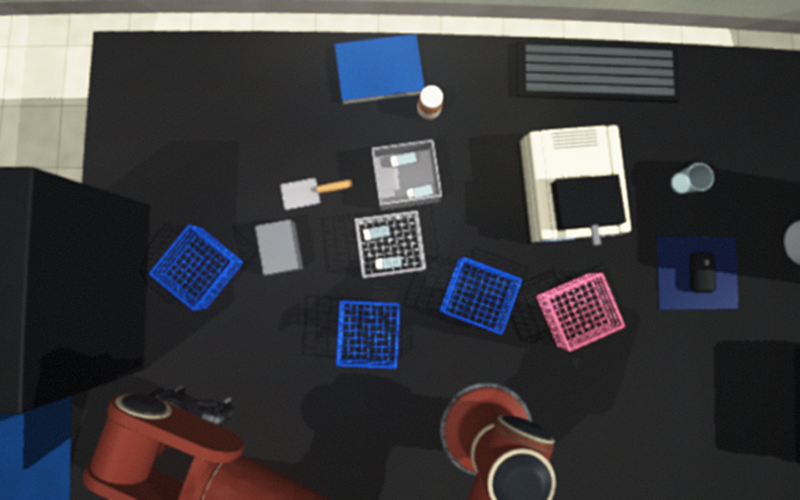

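View pics/s0.png

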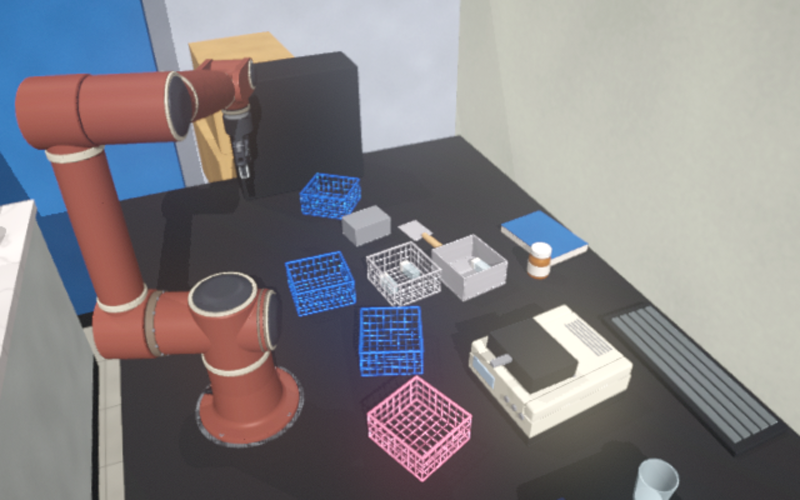

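The top picture (800 px scale) shows these candidates:
- Wire basket: steel mesh at (391,243). The solid-walled box at (406,172) is the plain box. The blue baskets at (197,266), (369,333) and (481,295) and the pink one at (580,311) are not meant.
- Photometer: (577,182). Hood tab: (596,235).

Next I'll check these in a close crop.

```bash
python3 -c "
from h import *
a=get_image('top');b=get_image('side')
f=lambda im,x,y,w,h,s:cv2.resize(im[y:y+h,x:x+w,::-1],(w*s,h*s),interpolation=cv2.INTER_CUBIC)
A=f(a,410,92,100,110,4);B=f(b,370,235,140,115,4)
C=f(a,275,105,85,120,4)
A=A[:440];C=C[:440]
cv2.imwrite('pics/c1.png',np.hstack([A,f(a,280,110,85,110,4)]))
cv2.imwrite('pics/c2.png',B)
"
```

```text
(no output)
```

View pics/c1.png

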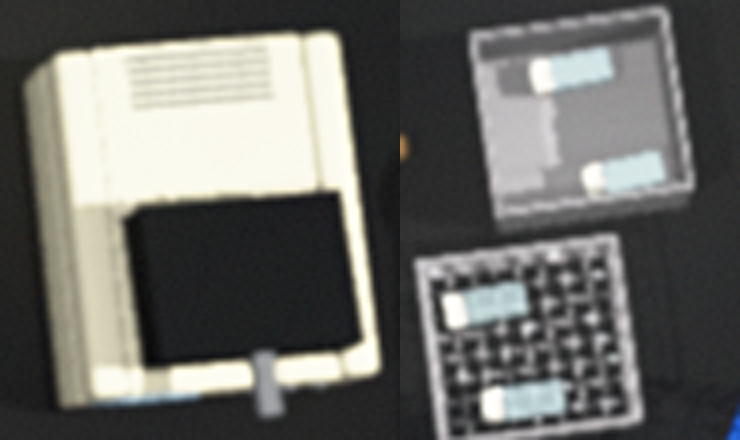

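View pics/c2.png

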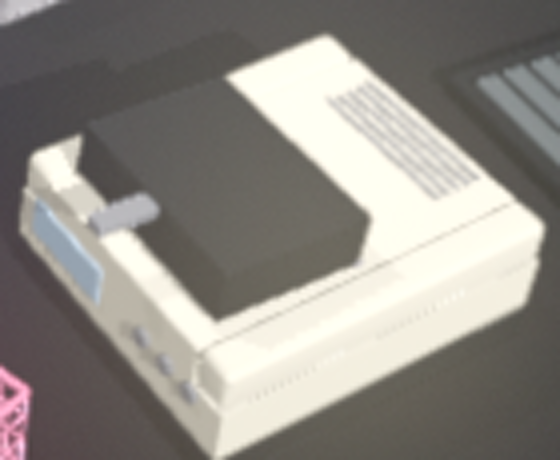

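The left half of c1 shows the photometer with its top corners at crop px (58,50), (340,32), (382,375) and (92,398). The tab runs from (262,352) to (270,412). The right half confirms the steel mesh basket, corners (415,260), (618,237), (642,420), (435,440), next to the solid-walled box. c2 shows the hood nearly closed, with the tab from (152,207) to (95,222).

```bash
cat > fit.py <<'E'
from h import *
from scipy.optimize import least_squares
def T(p,L,z0=0):
    L=np.array(L,float);c,s=np.cos(p[2]),np.sin(p[2]);return np.c_[p[0]+c*L[:,0]-s*L[:,1],p[1]+s*L[:,0]+c*L[:,1],L[:,2]+z0]
def fit(p0,obs):
    f=lambda p:np.concatenate([(proj(n,T(p,L))-np.array(uv)).ravel() for n,L,uv in obs])
    r=least_squares(f,p0,loss='soft_l1');return r.x,f(r.x).reshape(-1,2).round(1)
E
python3 -c "
from fit import *
ct=lambda a,x=410,y=92:np.array(a)/4+[x,y]-.375
L=[[.16,.11,.104],[.16,-.11,.104],[-.1,-.11,.104],[-.1,.11,.104]]
tp=ct([[58,50],[340,32],[382,375],[92,398]]);sp=ct([[330,38],[545,228],[212,400],[32,158]],370,235)
p,r=fit([.7,0,.1],[('top',L,tp)]);print(p,r.tolist())
p,r=fit([.7,0,.1],[('top',L,tp),('side',L,sp)]);print(p,r.tolist())
for th in(0,.1,.2):
  H=lambda x,z:[.03+x*np.cos(th)+z*np.sin(th)*1,0,.102-x*np.sin(th)+z*np.cos(th)]
  q=T(p,[H(-.159,.04),H(-.115,.04)])
  print(th,q.round(3).tolist(),((proj('top',q)-[410,92]+.375)*4).round().tolist(),((proj('side',q)-[370,235]+.375)*4).round().tolist())
Lb=[[.07,.075,.075],[.07,-.075,.075],[-.07,-.075,.075],[-.07,.075,.075]]
b,r=fit([.55,.25,.1],[('top',Lb,ct([[415,260],[618,237],[642,420],[435,440]],180,110))]);print('b',b,r.tolist())
"
```

```text
[ 0.5803931  -0.20479209  0.09019986] [[-0.4, 0.1], [0.4, 0.1], [-0.0, -0.1], [0.1, -0.1]]
[ 0.58024785 -0.20654584  0.08529008] [[0.4, -0.0], [1.2, 0.3], [0.4, 0.1], [0.5, -0.2], [-0.8, -1.2], [0.0, 0.4], [1.9, -4.4], [-2.4, -1.6]]
0 [[0.452, -0.218, 0.142], [0.496, -0.214, 0.142]] [[267.0, 421.0], [261.0, 360.0]] [[81.0, 234.0], [140.0, 209.0]]
0.1 [[0.456, -0.217, 0.158], [0.5, -0.213, 0.153]] [[276.0, 413.0], [267.0, 352.0]] [[89.0, 213.0], [148.0, 194.0]]
0.2 [[0.463, -0.217, 0.173], [0.506, -0.213, 0.164]] [[285.0, 402.0], [273.0, 342.0]] [[100.0, 192.0], [157.0, 179.0]]
b [0.45939755 0.24975064 0.12309654] [[0.4, -0.8], [-0.3, -0.5], [-0.8, 0.3], [0.5, 1.1]]
```

```bash
cat >> fit.py <<'E'
P=np.array([.5803,-.2055,.088]);B=np.array([.4594,.2498,.123])
def need(xyz,yaw):
    "spin (deg) then shift in tool axes (mm) after the spin; yaw = world angle of tool y (mod pi)"
    o=get_obs();R=cv2.Rodrigues(np.array(o['tool_rot']))[0];a=np.arctan2(R[1,1],R[0,1])
    d=(yaw-a+np.pi/2)%np.pi-np.pi/2
    Rn=cv2.Rodrigues(np.array([0,0,d]))[0]@R
    print('t',round(o['t'],2),'pos',np.round(o['tool_pos'],4),'q6',round(o['q'][5],2),'SPIN',round(-np.degrees(d),1),'SHIFT',(Rn.T@(np.array(xyz)-o['tool_pos'])*1e3).round(1),'F',np.round(o['contact_force'],1),'op',round(o['opening'],4),'now-axes',(R.T@(np.array(xyz)-o['tool_pos'])*1e3).round(1))
def tab(th,up=0.):
    "TCP for grip at hood angle th"
    r=np.hypot(.143,.035);f=np.arctan2(.035,.143)+th
    return T(P,[[.03-r*np.cos(f),0,.102+r*np.sin(f)-.019+up]])[0]
E
python3 -c "
from fit import *
ct=lambda a,x,y:np.array(a)/4+[x,y]-.375
print(tri(ct([270,412],410,92),ct([95,222],370,235)),tri(ct([262,354],410,92),ct([152,207],370,235)))
print(tab(0),tab(.05))
need([.5,.3,.23],np.pi/2+P[2]);need(tab(.05,.08),np.pi/2+P[2])"
```

```text
(array([ 0.45934527, -0.21735514,  0.14866037]), np.float64(0.0031126682785804737)) (array([ 0.50128298, -0.21517487,  0.14265835]), np.float64(0.0033558849765335953))
[ 0.46773725 -0.21543117  0.118     ] [ 0.46965778 -0.21526173  0.12510328]
t 0.2 pos [0.1386 0.609  0.2305] q6 -0.12 SPIN -17.9 SHIFT [-332.9 -339.6    0.9] F [-0.4  0.1  0.1] op 0.0852 now-axes [-421.  -221.1    0.7]
t 0.2 pos [0.1386 0.609  0.2305] q6 -0.12 SPIN -17.9 SHIFT [-257.4 -850.2   26.5] F [-0.4  0.1  0.1] op 0.0852 now-axes [-505.8 -730.2   26.3]
```

{"api": "servo_tool", "payload": {"increments": [[1, 0, 0, 0, -9], [1, 0, 0, 0, -8.9], [1, -40, -40, 0, 0], [1, -42, -43, 0, 0], [1, -42, -43, 0, 0], [1, -42, -43, 0, 0], [1, -42, -43, 0, 0], [1, -42, -43, 0, 0], [1, -42, -43, 0, 0], [1, -41, -43, 0, 0]], "force": 40}}

```text
t: 1.45
tool_pos: [0.5018, 0.2976, 0.2312]
tool_rot: [-0.139, 3.138, 0.0]
contact_force: [-0.7, 0.4, 1.1]
opening: 0.0852
grip_force: 0.0
```

```bash
python3 -c "
from fit import *
need(tab(.05,.08),np.pi/2+P[2])"
```

```text
t 1.45 pos [0.5018 0.2976 0.2312] q6 -1.25 SPIN 0.0 SHIFT [  77.1 -508.1   26. ] F [-0.7  0.4  1.1] op 0.0852 now-axes [  77.3 -508.1   26. ]
```

{"api": "servo_tool", "payload": {"increments": [[1, 8, -50, 2, 0], [1, 8, -52, 2, 0], [1, 8, -52, 2, 0], [1, 8, -52, 2, 0], [0.8, 8, -52, 3, 0], [0.7, 8, -52, 3, 0], [0.6, 8, -52, 3, 0], [0.5, 8, -52, 3, 0], [0.5, 8, -52, 3, 0], [0.5, 5, -42, 3, 0], [0.5, 0, 0, 0, 0]]}}

```text
t: 2.82
tool_pos: [0.4682, -0.2157, 0.2047]
tool_rot: [0.133, -3.138, -0.001]
contact_force: [-0.8, 1.3, -0.2]
opening: 0.0427
grip_force: 0.0
```

```bash
python3 -c "
from fit import *
need(tab(.05),np.pi/2+P[2]);save('side','s2.png',(340,180,540,330),4)"
```

```text
t 2.83 pos [ 0.4682 -0.2157  0.2047] q6 -2.23 SPIN -0.2 SHIFT [-1.6  0.3 79.6] F [-0.8  1.3 -0.2] op 0.0427 now-axes [-1.6  0.3 79.6]
```

View pics/s2.png

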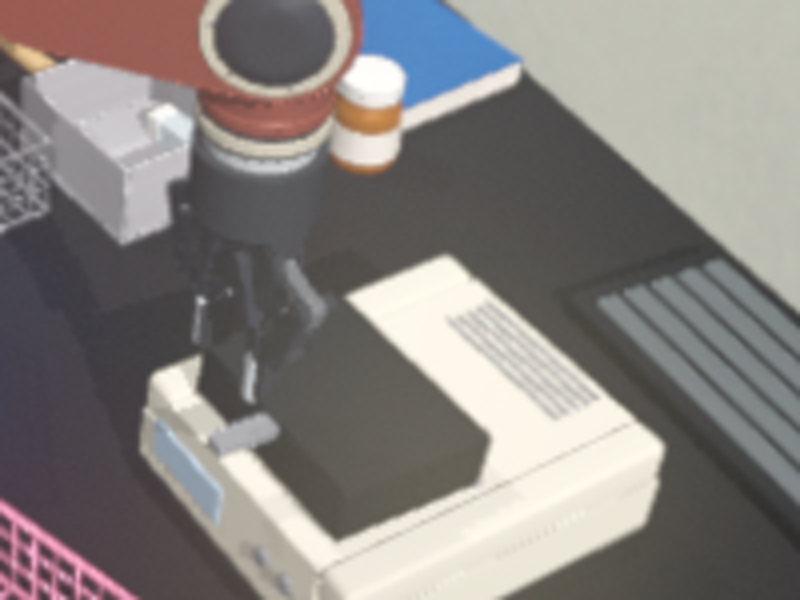

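The fingers stand above the tab and straddle it, with the tab at crop (245,430). I'll go down and grip.

{"api": "servo_tool", "payload": {"increments": [[0.5, 0, 0, 20, 0], [0.5, -1, 0, 20, 0], [0.5, 0, 0, 20, 0], [0.5, 0, 0, 15, 0], [0.5, 0, 0, 4, 0], [0.5, 0, 0, 0, 0], [0, 0, 0, 0, 0], [0, 0, 0, 0, 0], [0, 0, 0, 0, 0], [0, 0, 0, 0, 0], [0, 0, 0, 0, 0]], "force": 40}}

```text
t: 4.25
tool_pos: [0.471, -0.2176, 0.1284]
tool_rot: [-0.139, 3.135, -0.015]
contact_force: [0.6, -11.3, -1.8]
opening: 0.0148
grip_force: 41.7
```

```bash
python3 -c "
from fit import *
need(tab(.05),np.pi/2+P[2])
L=[tab(t) for t in np.arange(.05,1.56,.1)];c=cv2.Rodrigues(np.array([0,0,P[2]]))[0]
print(((np.diff(L,axis=0)@c)*1000).round(1)[:,[0,2]].tolist())"
```

```text
t 4.25 pos [ 0.471  -0.2176  0.1284] q6 -2.23 SPIN 0.0 SHIFT [1.1 2.5 3.2] F [  0.6 -11.3  -1.8] op 0.0148 now-axes [1.1 2.5 3.2]
[[4.9, 13.9], [6.3, 13.3], [7.6, 12.6], [8.8, 11.8], [9.9, 10.9], [11.0, 9.8], [11.9, 8.7], [12.7, 7.4], [13.4, 6.1], [13.9, 4.8], [14.3, 3.4], [14.6, 1.9], [14.7, 0.5], [14.7, -1.0], [14.5, -2.5]]
```

{"api": "servo_tool", "payload": {"increments": [[0, 0, -2, 0, 0], [0, -4.9, 0, -13.9, 0], [0, -6.3, 0, -13.3, 0], [0, -7.6, 0, -12.6, 0], [0, -8.8, 0, -11.8, 0], [0, -9.9, 0, -10.9, 0], [0, -11, 0, -9.8, 0], [0, 0, 0, 0, 0]]}}

```text
t: 5.25
tool_pos: [0.5187, -0.2128, 0.1993]
tool_rot: [0.14, -3.138, 0.006]
contact_force: [-1.1, -7.4, -2.2]
opening: 0.0153
grip_force: 42.3
```

```bash
python3 -c "
from fit import *
need(tab(.65),np.pi/2+P[2])"
```

```text
t 5.25 pos [ 0.5187 -0.2128  0.1993] q6 -2.18 SPIN 0.1 SHIFT [0.6 1.9 1.9] F [-1.1 -7.4 -2.2] op 0.0153 now-axes [0.6 1.9 1.9]
```

Tracking well. I'll continue to about 1.55 rad.

{"api": "servo_tool", "payload": {"increments": [[0, -11.9, 0, -8.7, 0], [0, -12.7, 0, -7.4, 0], [0, -13.4, 0, -6.1, 0], [0, -13.9, 0, -4.8, 0], [0, -14.3, 0, -3.4, 0], [0, -14.6, 0, -1.9, 0], [0, -14.7, 0, -0.5, 0], [0, -14.7, 0, 1, 0], [0, -14.5, 0, 2.5, 0], [0, 0, 0, 0, 0]]}}

```text
t: 6.5
tool_pos: [0.6445, -0.2002, 0.2286]
tool_rot: [-0.14, 3.135, -0.002]
contact_force: [0.3, -2.2, 2.0]
opening: 0.0155
grip_force: 47.2
```

```bash
python3 -c "
from fit import *
need(tab(1.55),np.pi/2+P[2])"
```

```text
t 6.5 pos [ 0.6445 -0.2002  0.2286] q6 -2.07 SPIN 0.1 SHIFT [2.4 0.4 1.9] F [ 0.3 -2.2  2. ] op 0.0155 now-axes [2.4 0.4 1.9]
```

{"api": "servo_tool", "payload": {"increments": [[0.5, 0, 0, 0, 0], [0.5, 0, 0, 0, 0], [0.5, 0, 0, 0, 0], [0.5, 0, 0, -20, 0], [0.5, 0, 0, -40, 0], [0.8, 60, 0, 0, 0], [1, 60, 0, 0, 0], [1, 60, 0, 0, 0], [1, 60, 0, 0, 0], [1, 10, 40, 0, 0], [1, 0, 50, 0, 0], [1, 0, 50, 0, 0]]}}

```text
t: 8.0
tool_pos: [0.3808, -0.082, 0.2899]
tool_rot: [-0.136, 3.135, -0.002]
contact_force: [0.9, 0.5, -0.3]
opening: 0.0853
grip_force: 0.0
```

```bash
python3 -c "
from h import *
o=get_obs();print(o['tool_pos'],o['opening'])
f=lambda im,x,y,w,h,s:cv2.resize(im[y:y+h,x:x+w,::-1],(w*s,h*s),interpolation=cv2.INTER_CUBIC)
cv2.imwrite('pics/o.png',np.hstack([f(get_image('top'),410,92,100,115,4),f(get_image('side'),370,225,100,115,4)]))"
```

```text
[ 0.38081885 -0.08196535  0.28986321] 0.08533981206984977
```

View pics/o.png

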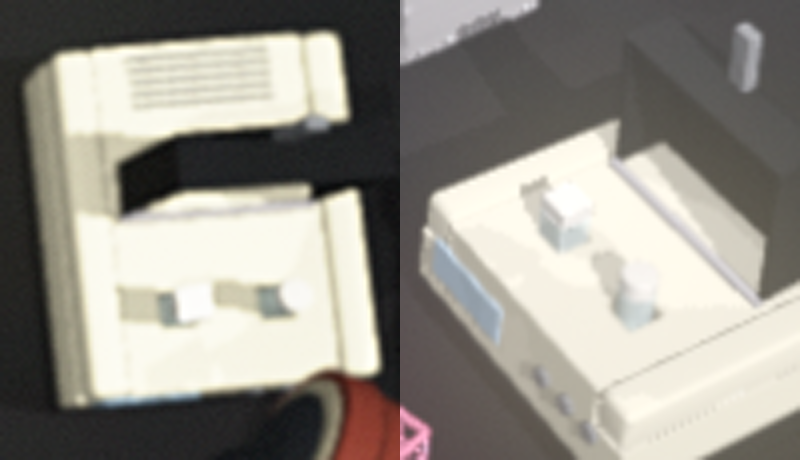

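The hood stands open. The square white cap is the left one, in the +y well (top crop (195,302), side (568,200)). The round vial is in the -y well (top crop (295,296)).

```bash
python3 -c "
from fit import *
ct=lambda a,x,y:np.array(a)/4+[x,y]-.375
for a,b in (([195,302],[168,200]),([295,296],[238,277])):
  print(tri(ct(a,410,92),ct(b,370,225)),atz('top',ct(a,410,92),.132))
W=T(P,[[-.04,.038,.132],[-.04,-.038,.132]]);print(W)
need([W[0,0],W[0,1],.16],np.pi/2+P[2])"
```

```text
(array([ 0.53977451, -0.17228453,  0.12981073]), np.float64(0.003120911758543812)) [ 0.53793108 -0.17069701  0.132     ]
(array([ 0.5457625 , -0.24720361,  0.128426  ]), np.float64(0.0034220792646980623)) [ 0.54353281 -0.24466365  0.132     ]
[[ 0.53711509 -0.1711625   0.132     ]
 [ 0.54379447 -0.24686842  0.132     ]]
t 8.1 pos [ 0.381  -0.0798  0.2901] q6 -2.06 SPIN 0.3 SHIFT [-146.9 -104.6  130.8] F [0.3 0.1 0. ] op 0.0855 now-axes [-146.3 -105.5  130.8]
```

{"api": "servo_tool", "payload": {"increments": [[0.8, -40, -30, 0, 0], [0.7, -40, -30, 0, 0], [0.6, -40, -30, 10, 0], [0.6, -26, -15, 40, 0], [0.6, 0, 0, 40, 0], [0.6, 0, 0, 40, 0], [0.6, 0, 0, 0, 0]]}}

```text
t: 8.98
tool_pos: [0.5339, -0.1742, 0.1549]
tool_rot: [0.138, -3.133, -0.005]
contact_force: [1.0, 0.8, -0.1]
opening: 0.0512
grip_force: 0.0
```

```bash
python3 -c "
from fit import *
need([.538,-.171,.104],np.pi/2+P[2])
c,s=np.cos(B[2]),np.sin(B[2]);M=np.array([[c,s],[-s,c]])
for p in ([527,290],[527,315],[482,405],[565,385],[565,410]):
  print((M@(atz('top',np.array(p)/4+[180,110]-.375,.02)[:2]-B[:2])).round(3))
"
```

```text
t 8.97 pos [ 0.5339 -0.1742  0.1549] q6 -2.11 SPIN -0.0 SHIFT [-4.7  2.7 50.9] F [ 1.   0.8 -0.1] op 0.0512 now-axes [-4.7  2.7 50.9]
[ 0.043 -0.004]
[ 0.023 -0.002]
[-0.043  0.04 ]
[-0.034 -0.026]
[-0.054 -0.023]
```

{"api": "servo_tool", "payload": {"increments": [[0.6, -4, 2.5, 10, 0], [0.6, 0, 0, 20, 0], [0.6, 0, 0, 15, 0], [0.6, 0, 0, 5, 0], [0.6, 0, 0, 0, 0], [0, 0, 0, 0, 0], [0, 0, 0, 0, 0], [0, 0, 0, 0, 0], [0, 0, 0, 0, 0], [0, 0, 0, 0, 0]], "force": 40}}

```text
t: 10.22
tool_pos: [0.5402, -0.1719, 0.1087]
tool_rot: [-0.139, 3.137, -0.001]
contact_force: [1.0, -0.6, 4.6]
opening: 0.0236
grip_force: 40.8
```

{"api": "servo_tool", "payload": {"increments": [[0, 0, 0, -15, 0], [0, 0, 0, -25, 0], [0, 0, 0, -30, 0], [0, 0, 0, -30, 0], [0, 0, 0, 0, 0]]}}

```text
t: 10.85
tool_pos: [0.541, -0.1724, 0.2113]
tool_rot: [-0.139, 3.134, -0.004]
contact_force: [0.3, -0.3, -0.9]
opening: 0.023
grip_force: 40.2
```

```bash
python3 -c "
from fit import *
w=T(B,[[.012,-.032,0]])[0]
need([w[0],w[1],.2],np.pi/2+B[2])"
```

```text
t 10.85 pos [ 0.541  -0.1724  0.2113] q6 -2.1 SPIN -2.0 SHIFT [ 17.2 397.   10.1] F [ 0.3 -0.3 -0.9] op 0.023 now-axes [ 30.8 396.2  10. ]
```

{"api": "servo_tool", "payload": {"increments": [[0, 0, 0, 0, -2], [0, 2, 30, 0, 0], [0, 2, 40, 0, 0], [0, 2, 40, 0, 0], [0, 2, 40, 0, 0], [0, 2, 40, 0, 0], [0, 2, 40, 0, 0], [0, 2, 40, 0, 0], [0, 2, 40, 0, 0], [0, 1, 40, 0, 0], [0, 0, 30, 0, 0], [0, 0, 17, 0, 0]]}}

```text
t: 12.35
tool_pos: [0.4725, 0.2211, 0.2058]
tool_rot: [0.197, -3.132, 0.002]
contact_force: [0.0, -0.4, -0.9]
opening: 0.0232
grip_force: 40.2
```

```bash
python3 -c "
from fit import *
w=T(B,[[.012,-.032,0]])[0]
need([w[0],w[1],.05],np.pi/2+B[2])
save('top','b.png',(275,105,375,225),4)"
```

```text
t 12.35 pos [0.4725 0.2211 0.2058] q6 -1.4 SPIN 0.2 SHIFT [ -3.1  -1.8 155.7] F [ 0.  -0.4 -0.9] op 0.0232 now-axes [ -3.1  -1.8 155.7]
```

View pics/b.png

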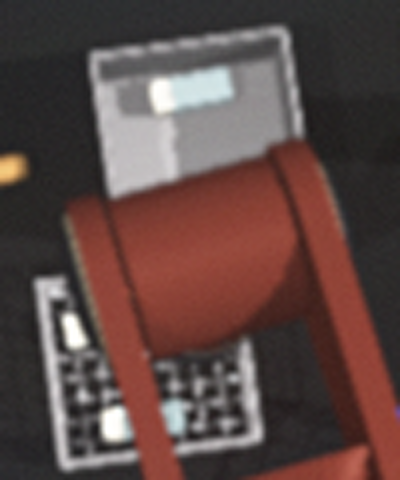

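The arm hides the drop spot, and the basket (rim corners (40,285) and (260,437)) hasn't moved. I'll lower into it along the computed line.

{"api": "servo_tool", "payload": {"increments": [[0, -2, -1, 30, 0], [0, -1, -1, 35, 0], [0, 0, 0, 30, 0], [0, 0, 0, 25, 0], [0, 0, 0, 15, 0], [0, 0, 0, 8, 0], [0, 0, 0, 4, 0], [0, 0, 0, 0, 0], [0, 0, 0, 0, 0]]}}

```text
t: 13.52
tool_pos: [0.4777, 0.2188, 0.0618]
tool_rot: [-0.194, 3.134, 0.0]
contact_force: [-0.8, -0.2, -0.3]
opening: 0.0226
grip_force: 40.2
```

{"api": "servo_tool", "payload": {"increments": [[0, 0, 0, 6, 0], [0, 0, 0, 6, 0], [0, 0, 0, 0, 0], [0.4, 0, 0, 0, 0], [0.4, 0, 0, 0, 0], [0.4, 0, 0, 0, 0], [0.4, 0, 0, 0, 0]]}}

```text
t: 14.4
tool_pos: [0.4772, 0.2186, 0.0491]
tool_rot: [-0.194, 3.135, 0.0]
contact_force: [0.3, -0.2, 0.1]
opening: 0.0343
grip_force: 0.0
```

{"api": "servo_tool", "payload": {"increments": [[0.4, 0, 0, -8, 0], [0.4, 0, 0, -20, 0], [0.4, 0, 0, -40, 0], [0.4, 0, 0, -50, 0], [0.4, 0, 0, -50, 0], [0.4, 0, 0, -50, 0], [0.4, 0, -50, -10, 0], [0.4, 0, -50, -10, 0], [0.4, 0, -50, 0, 0], [0.4, 0, -50, 0, 0], [0.4, 0, 0, 0, 0]]}}

```text
t: 15.78
tool_pos: [0.5018, 0.0175, 0.2875]
tool_rot: [-0.186, 3.135, -0.001]
contact_force: [0.1, -0.0, 0.6]
opening: 0.0341
grip_force: 0.0
```

```bash
python3 -c "
from fit import *
need(tab(1.55,.05),np.pi/2+P[2])
f=lambda im,x,y,w,h,s:cv2.resize(im[y:y+h,x:x+w,::-1],(w*s,h*s),interpolation=cv2.INTER_CUBIC)
cv2.imwrite('pics/d.png',np.hstack([f(get_image('top'),275,105,90,120,4),f(get_image('side'),280,180,100,120,4)]))"
```

```text
t 15.78 pos [0.5018 0.0175 0.2875] q6 -1.8 SPIN 1.8 SHIFT [-120.6 -229.    11.1] F [ 0.1 -0.   0.6] op 0.0341 now-axes [-113.5 -232.6   11.1]
```

View pics/d.png

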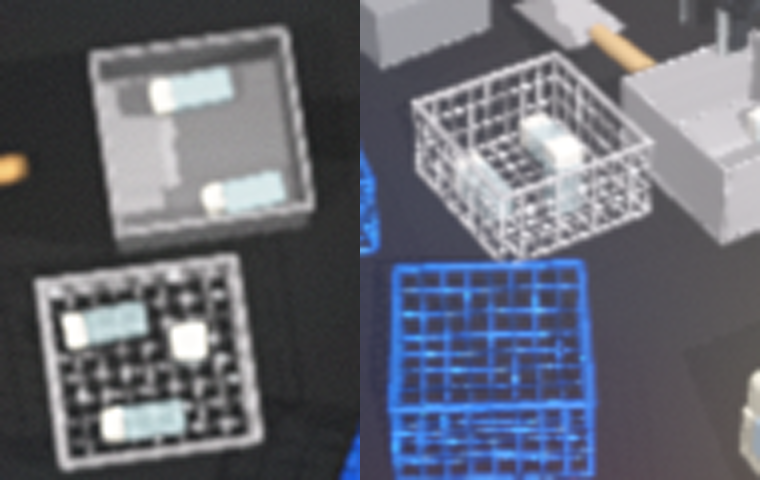

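The cell stands upright in the basket (top crop (188,342)), and the basket is level. Now I'll regrip the tab from above.

```bash
python3 -c "
from fit import *
need([.6445,-.2002,.298],np.pi/2+P[2])"
```

```text
t 15.88 pos [0.5016 0.02   0.2873] q6 -1.8 SPIN 2.0 SHIFT [-123.  -231.9  -10.7] F [-0.9  0.7  0.1] op 0.0343 now-axes [-114.9 -236.   -10.7]
```

{"api": "servo_tool", "payload": {"increments": [[0.5, 0, 0, -12, 1.8], [0.5, -24, -46, 0, 0], [0.5, -24, -46, 0, 0], [0.5, -24, -46, 0, 0], [0.5, -24, -46, 0, 0], [0.5, -24, -46, 0, 0], [0.5, 0, 0, 0, 0], [0.5, 0, 0, 0, 0]]}}

```text
t: 16.88
tool_pos: [0.6427, -0.1966, 0.2994]
tool_rot: [-0.146, 3.138, 0.001]
contact_force: [0.3, 0.3, 0.3]
opening: 0.0424
grip_force: 0.0
```

```bash
python3 -c "
from fit import *
need([.6445,-.2005,.229],np.pi/2+P[2])"
```

```text
t 16.88 pos [ 0.6427 -0.1966  0.2994] q6 -2.07 SPIN 0.3 SHIFT [-1.4 -4.1 70.4] F [0.3 0.3 0.3] op 0.0424 now-axes [-1.4 -4.1 70.4]
```

{"api": "servo_tool", "payload": {"increments": [[0.5, -1.5, -4, 10, 0], [0.5, 0, 0, 20, 0], [0.5, 0, 0, 20, 0], [0.5, 0, 0, 15, 0], [0.5, 0, 0, 4, 0], [0.5, 0, 0, 0, 0], [0, 0, 0, 0, 0], [0, 0, 0, 0, 0], [0, 0, 0, 0, 0], [0, 0, 0, 0, 0], [0, 0, 0, 0, 0]], "force": 40}}

```text
t: 18.25
tool_pos: [0.6447, -0.2003, 0.2313]
tool_rot: [-0.146, 3.137, 0.003]
contact_force: [-0.5, 5.4, 1.3]
opening: 0.0153
grip_force: 40.2
```

```bash
python3 -c "
from fit import *
need(tab(1.55),np.pi/2+P[2])"
```

```text
t 18.25 pos [ 0.6447 -0.2003  0.2313] q6 -2.08 SPIN 0.3 SHIFT [2.6 0.5 4.6] F [-0.5  5.4  1.3] op 0.0153 now-axes [2.6 0.5 4.6]
```

Tab gripped. I'll swing it back along the reversed arc.

{"api": "servo_tool", "payload": {"increments": [[0, 14.5, 0, -2.5, 0], [0, 14.7, 0, -1, 0], [0, 14.7, 0, 0.5, 0], [0, 14.6, 0, 1.9, 0], [0, 14.3, 0, 3.4, 0], [0, 13.9, 0, 4.8, 0], [0, 13.4, 0, 6.1, 0], [0, 12.7, 0, 7.4, 0], [0, 11.9, 0, 8.7, 0], [0, 0, 0, 0, 0]]}}

```text
t: 19.5
tool_pos: [0.5189, -0.213, 0.2013]
tool_rot: [0.145, -3.137, -0.001]
contact_force: [-3.6, 3.3, 4.7]
opening: 0.0152
grip_force: 39.3
```

```bash
python3 -c "
from fit import *
need(tab(.65),np.pi/2+P[2])"
```

```text
t 19.5 pos [ 0.5189 -0.213   0.2013] q6 -2.18 SPIN 0.2 SHIFT [0.9 2.  3.9] F [-3.6  3.3  4.7] op 0.0152 now-axes [0.9 2.  3.9]
```

{"api": "servo_tool", "payload": {"increments": [[0, 11, -1, 9.8, 0], [0, 9.9, 0, 10.9, 0], [0, 8.8, 0, 11.8, 0], [0, 7.6, 0, 12.6, 0], [0, 6.3, 0, 13.3, 0], [0, 4.9, 0, 13.9, 0], [0, 1, 0, 5, 0], [0, 0.5, 0, 4, 0], [0, 0, 0, 2, 0], [0, 0, 0, 0, 0]]}}

```text
t: 20.75
tool_pos: [0.4688, -0.2181, 0.1207]
tool_rot: [0.146, -3.133, -0.004]
contact_force: [-16.0, 10.0, 21.9]
opening: 0.0153
grip_force: 41.5
```

```bash
python3 -c "
from fit import *
need(tab(0),np.pi/2+P[2])"
```

```text
t 20.75 pos [ 0.4688 -0.2181  0.1207] q6 -2.24 SPIN 0.3 SHIFT [0.8 2.7 2.7] F [-16.   10.   21.9] op 0.0153 now-axes [0.8 2.7 2.7]
```

{"api": "servo_tool", "payload": {"increments": [[0.5, 0, 0, 0, 0], [0.5, 0, 0, 0, 0], [0.5, 0, 0, 0, 0], [0.5, 0, 0, -20, 0], [0.5, 0, 0, -30, 0], [0, 0, 0, 0, 0], [0, 0, 0, 0, 0], [0, 0, 0, 0, 0], [0, 0, 0, 10, 0], [0, 0, 0, 8, 0], [0, 0, 0, 0, 0]]}}

```text
t: 22.12
tool_pos: [0.4695, -0.2183, 0.1476]
tool_rot: [0.144, -3.136, -0.003]
contact_force: [-0.0, 0.2, 0.3]
opening: -0.0002
grip_force: 0.0
```

{"api": "servo_tool", "payload": {"increments": [[0, 0, 0, 3, 0], [0, 0, 0, 3, 0], [0, 0, 0, 2, 0], [0, 0, 0, 2, 0], [0, 0, 0, 0, 0]]}}

```text
t: 22.75
tool_pos: [0.4704, -0.2189, 0.1419]
tool_rot: [0.145, -3.138, 0.0]
contact_force: [-5.7, 3.5, 11.1]
opening: -0.0003
grip_force: 5.8
```

Contact is at z = 0.142, exactly the closed tab top. One slightly firmer press, then retreat.

{"api": "servo_tool", "payload": {"increments": [[0, 0, 0, 3, 0], [0, 0, 0, 0, 0], [0, 0, 0, -10, 0], [0, 0, 0, -30, 0], [0, 0, 0, -50, 0], [0, 0, 0, -40, 0], [0, 0, 40, 0, 0], [0, 0, 50, 0, 0], [0, 0, 50, 0, 0], [0, 0, 50, 0, 0], [0, 0, 0, 0, 0]]}}

```text
t: 24.12
tool_pos: [0.4526, -0.0272, 0.2664]
tool_rot: [-0.152, 3.137, 0.0]
contact_force: [0.8, -0.8, 0.5]
opening: -0.0001
grip_force: 0.0
```

```bash
python3 -c "
from h import *
save('side','e.png',(280,170,480,350),3.3)"
```

```text
(no output)
```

View pics/e.png

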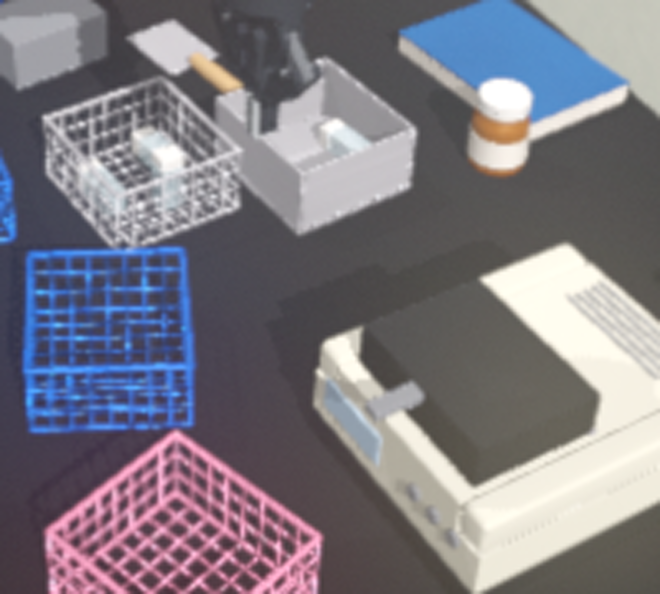

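The hood is closed (tab at (395,400)), the cell stands in the level basket at (170,165), and the robot touches nothing.

```bash
python3 -c "
from station import *
print(finish_job())"
```

```text
the job is handed in; nothing more can be done
None
```

The job is handed in: the square cell stands released in the wire basket, the hood is closed again, the vial stayed in its well, and the basket and box are upright; the hand-in returned no verdict.

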